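# Hold the timing pulley on the shaft flat for tightening

## Task

Pinch the bare motor shaft of the belt-drive rig, feel for its flat and turn the shaft until the flat squarely faces the key notch. Then fetch the loose timing pulley and lower it onto the shaft, rim first, its set-screw pointing at the notch so that the screw lies on the flat. Finish while still holding it there, still and upright, the top of its hub flush with the shaft's end (it slides down if let go), ready for the screw to be tightened; leave the other things on the bench alone.

Things in the scene. Friction and masses are not known exactly. Their poses are not given: they have to be found in the camera images.
- drive_unit: Belt-drive rig, bolted down: grey metal plate 240 x 90 mm, its top 85 mm above the worktop, on standoffs, with a gear motor below it. Origin: on the axis of the upright motor shaft, at worktop height. z up; -x points to the plate's open end with the upright lip and its key notch, +x to the driven pulley. Elsewhere nothing stands more than 4 mm above the plate.
- shaft_end (a point): Centre of the shaft's upper end, 147 mm above the worktop (does not turn; rig's axes). Shaft: 16 mm diameter, end chamfered 0.8 mm. Over its top 42 mm one side is milled to a flat 4.5 mm from the axis: fingers closed squarely across the flat are 12.5 mm apart, across the round 16 mm. A bearing boss, 30 mm diameter, surrounds its foot up to 89 mm above the worktop.
- shaft (a joint): Turn of the motor shaft (rad): 0 when its flat squarely faces the key notch (rig's -x), growing counter-clockwise seen from above. Turns freely from -3.1 to 3.1 with light friction (0.04 N m) and stays where it is left.
- key_notch (a point): Middle of the key notch, 131 mm above the worktop and 80 mm from the shaft axis along the rig's -x. The notch is 14 mm wide, open at the top, in an upright grey lip 4 mm thick and 60 mm wide, whose top is 143 mm above the worktop.
- driven_pulley (a point): Middle of the driven pulley's rim, 110 mm above the worktop, 110 mm from the shaft axis along the rig's +x. Fixed on the rig; rim 74 mm diameter, from 101 to 119 mm above the worktop; its hub and spindle reach 133 mm.
- pulley: Loose timing pulley, 0.16 kg (0.13 to 0.21), standing on the bench hub up. Origin: centre of its underside; z along the bore. Flanged toothed rim 50 mm diameter from 0 to 18 mm, above it the hub, 34 mm diameter, to 46 mm, with two wrench flats 30 mm apart and 16 mm wide facing its +y and -y (grasp these). Through bore 18 mm, chamfered below. Held flush on the shaft its underside is at 101 mm.
- pulley_screw (a point): Centre of the outer face of the set-screw's head, 26 mm from the pulley's axis along its -x, 30 mm above its underside. The screw, 6 mm thick, goes radially through the hub; its head is 10 mm diameter; its tip stands 3.5 mm into the bore (5.5 mm from the axis), so it passes down the shaft only over the flat.
- screwdriver: Bystander: screwdriver with orange handle, 170 mm, lying between pulley and rig.
- caliper: Bystander: digital caliper, 210 mm, farther left.
- small_tray: Bystander: small open white tray, 48 x 86 x 40 mm, left of the pulley.
- sampler_front (a point): Middle of the front face of the fixed sampler, the big grey box instrument on the bench that stands behind the pulley and left of the rig: front face at 0.565 m ahead of the robot, from 0.16 m to its left (y +) to 0.16 m to its right (y -) of this point, 0.34 m high, going back 0.31 m. Keep arm and gripper in front of it.

How it is judged (in metres and radians):
On the way, in this order (a step that is already met when the one before it is completed fails the run):
1. the fingers pinch the bare shaft with its flat facing the key notch, within 9 degrees (contact force between the fingers and shaft above 3 N and value of joint shaft between -0.16 and 0.16 rad), for 0.2 s.
2. the pulley is in the fingers, clear of the bench (contact force between the fingers and pulley above 2 N and height (world z) of pulley above 0.06 m), for 0.2 s.
At the end, for the whole second after the job is handed in: Pulley on the shaft (axes within 4 mm), upright within 6 deg, hub top flush with the shaft's end within 4 mm (so clear of the boss, carried by the fingers), set-screw within 11 deg and shaft flat within 14 deg of the key notch, gripped with over 4 N, still (horizontal distance between pulley and shaft_end below 0.004 m and z of pulley in the frame of drive_unit between 0.097 and 0.105 m and angle between pulley's own z axis and vertical below 0.1 rad and x of pulley_screw in the frame of drive_unit below -0.02 m and angle between the x axis of pulley and the x axis of drive_unit, either way round below 0.2 rad and value of joint shaft between -0.25 and 0.25 rad and contact force between the fingers and pulley above 4 N and linear speed of pulley below 0.01 m/s); the arm keeps its last pose, push and grip.
It fails at once if a loose bystander (screwdriver, caliper, small tray) is pushed more than 30 mm (distance of any of screwdriver, caliper, small_tray from where it was at the start of the episode above 0.03 m).
It also fails if it takes over 56 s, if anything falls off the work surface, if the arm or the gripper's body presses on something with over 40 N, if the wrist force passes 120 N, or if a joint passes its speed limit or range.

## Robot

A 6-joint arm with a two-finger parallel gripper is mounted at the origin on a cart in front of the work surface, level with it; the furniture and walls round the work are solid. World frame = base frame: x ahead of the robot, y to its left, z up, the work surface at z = 0. Lengths are in mm, angles in rad, forces in N, time in s.
With the tool pointing down it reaches from about 350 to 775 mm from the base axis. Payload 7.3 kg.
Tool frame: the origin (TCP) lies midway between the tips of the shut fingers; the grasp point (between the pads) lies 19 mm behind it; z points along the fingers, x is the direction in which the jaws open and shut, and the axes are right-handed (so a half turn about z gives the same grasp; the last joint's range is limited). The gripper opens to 92 mm and grips with 3 to 60 N. Pads are 19 mm wide; open, the fingers measure 130 mm over their backs; the gripper's body (75 mm by 190 mm) begins 47 mm behind the grasp point.
Start: joints at [-1.471, 0.342, 1.524, -0, 1.275, -0.146], TCP at [127.771, -509.234, 226.741] pointing down, gripper open.
Joint ranges: [-2.53, 2.53], [-0.77, 2.02], [0.04, 2.7], [-1, 4.14], [0.28, 2.66], [-3.11, 3.11]. Speed limits (rad/s): [2.57, 2.57, 3.14, 3.14, 3.14, 3.14].

## Interface

Orientations are given as [roll, pitch, yaw] about the fixed x, y, z axes, in that order (R = Rz(yaw) Ry(pitch) Rx(roll)).
In Python, from plant import bot gives the robot as it stands.
- The arm moves only by the shell command python3 -m pendant 'ROWS' [OPENING]. ROWS is JSON, a list of rows, each an object with "linear": the shift along the world's x, y, z in mm, a list of three; "twist": the turn about the world's z in degrees. In form: [{"linear": [x, y, z], "twist": twist}, ...]. A call has 1 to 20 rows; each row is the pose to reach, as a shift and turn from the pose commanded when the call began; what a row does not reach only later rows make up. A row lasts 1/8 s, in which the tool goes at most 62.5 mm and 10.7 degrees, less where a joint would pass 70% of its speed; a pose out of reach is approached as far as the arm can. A call with a gripper value outside its range is refused whole. OPENING is the closure in counts, from 0 (fully open) to 255 (shut), set as the call begins (- or left out, the last holds). The fingers move at their own pace and stop on an object; the grip force is fixed at half the most. Time passes only in rows, so rows that repeat a pose let the fingers close. It gives the time, the measured TCP pose, the force and the opening at its end, in the units of the state.
- bot.get_obs(): the state, without advancing time (a new reading comes with each control period).
- bot.capture(name): name is "scene" or "top"; returns a dict with "frame" (480x640x3 uint8, blue, green, red), "z_map" (480x640 float32, mm along the optical axis (not along the pixel's ray), 0 where there is no reading), "fx", "fy", "cx", "cy" (pixels), "k1" (the pictures are not rectified: a ray, as slopes to the right and down, at radius r is drawn at 1 + k1 r^2 times it, then the intrinsics apply), "rvec" (rotation vector, rad) and "tvec" (3), from world to camera coordinates, as OpenCV has them. Camera axes: x right, y down, z forward; pixel columns grow to the right and rows downward; lengths in mm; the calibration is good to about 2 mm. A picture is of the moment at which its call begins.
- bot.close_job(): hands the job in, once; it reports no verdict.
The state is a dict: "time": time; "joint_positions": joint angles; "dq": joint speeds; "tau": joint torques, N m; "tool_pos": TCP position; "tcp_rot": TCP orientation; "contact_force": force on the tool from outside, world axes, zero at the start; "moment": the same for the moment, N m; "grip_width": finger opening in mm.
Only numpy, scipy, OpenCV 4.12 (cv2) and the standard library are available. Lean on these libraries where they do the work, as an engineer would, in place of code of your own. Each camera call takes 0.05 s, during which the arm holds its last target. There are 200 camera calls.

## Working session

There is one attempt and no reset: what is moved stays moved. The work goes in short steps, Python scripts to look and compute and a shell command to move; the robot and the scene stay as the last step left them, time stands still between calls to the robot, and variables do not carry over. Pictures are saved under pics/ and viewed, about 8 in all and at most 12, crops included, and the job is handed in when it is done.

```bash
mkdir -p pics; ls; cat > h.py <<'E'
import numpy as np, cv2
from plant import bot
def cap(name,save=None):
    c=bot.capture(name)
    if save: cv2.imwrite('pics/'+save+'.png',c['frame'])
    return c
def K(c): return np.array([[c['fx'],0,c['cx']],[0,c['fy'],c['cy']],[0,0,1.]]), np.array([c['k1'],0,0,0,0.])
def RT(c): return cv2.Rodrigues(np.array(c['rvec'],float))[0], np.array(c['tvec'],float).reshape(3)
def ray(c,uv):
    k,d=K(c); R,t=RT(c)
    n=cv2.undistortPoints(np.array(uv,float).reshape(-1,1,2),k,d).reshape(-1,2)
    D=np.c_[n,np.ones(len(n))]
    return -R.T@t, D@R   # origin, dirs (depth-scaled)
def onplane(c,uv,z):
    o,d=ray(c,uv); return o+d*((z-o[2])/d[:,2:3])
def cloud(c):
    v,u=np.mgrid[0:480,0:640]; uv=np.c_[u.ravel(),v.ravel()]
    o,d=ray(c,uv); P=o+d*c['z_map'].reshape(-1,1); P[c['z_map'].ravel()==0]=np.nan
    return P.reshape(480,640,3)
def proj(c,P):
    k,d=K(c); return cv2.projectPoints(np.array(P,float).reshape(-1,1,3),np.array(c['rvec'],float),np.array(c['tvec'],float),k,d)[0].reshape(-1,2)
E
python3 - <<'E'
from h import *
for n in('scene','top'):
    c=cap(n,n+'0'); R,t=RT(c); print(n,c['fx'],c['k1'],-R.T@t,R[2])
print(bot.get_obs())
E
```

```text
pics
scene 452.5029197549862 -0.09587253911880207 [-150.02107642  609.83543135 1003.98778261] [ 0.5532538  -0.46800748 -0.68911482]
top 511.7106332112078 0.007936696396253997 [ 377.88042326   13.41487782 1318.61898733] [ 0.144389    0.02485721 -0.98920874]
{'time': 0.1, 'joint_positions': array([-1.47097621e+00,  3.42644816e-01,  1.52492617e+00, -3.61574670e-05,
        1.27541199e+00, -1.46014058e-01]), 'dq': array([ 0.00020702, -0.00215822, -0.00121564, -0.00120721,  0.00265311,
       -0.00059423]), 'tau': array([ 1.00365542e-03, -4.32003629e+01, -2.44695854e+01,  7.18398532e-02,
        5.25768392e-02, -4.71233557e-05]), 'tool_pos': array([ 127.73316222, -508.84160767,  226.11710464]), 'tcp_rot': array([-3.14142458e+00,  1.38056469e-03, -1.32495148e+00]), 'contact_force': array([ 0.08797236, -0.05856934,  1.07175405]), 'moment': array([ 0.03325206,  0.03702137, -0.07168029]), 'grip_width': 91.75711496818323}
```

View pics/scene0.png

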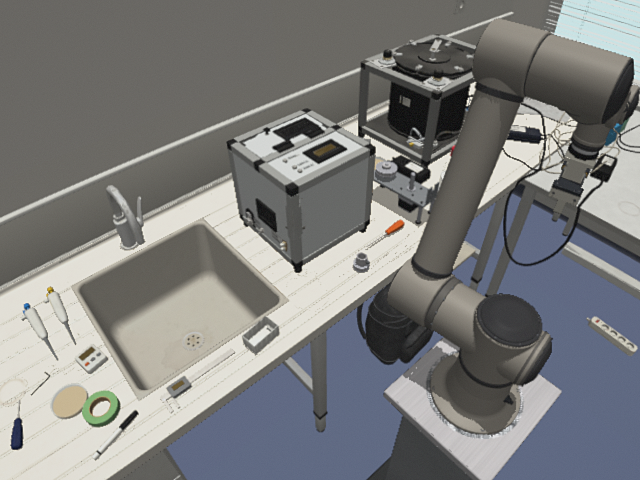

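View pics/top0.png

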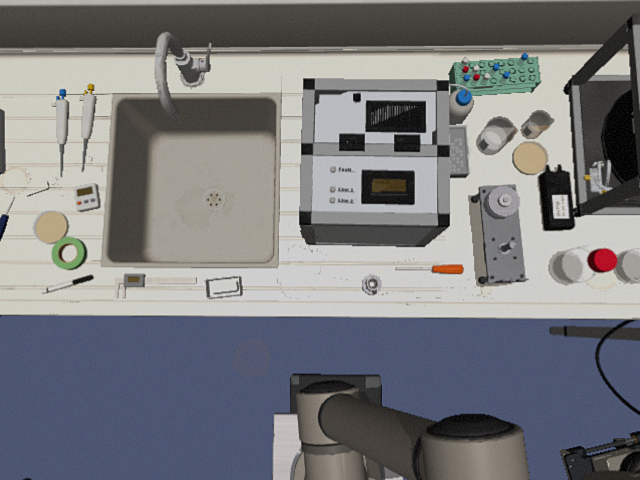

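The top view shows the rig at about (500,235), with the shaft near (508,244), the driven pulley at (501,200) and the lip end at the bottom. The loose pulley is at (371,285), with the screwdriver at (430,269) and the tray at (224,287). I'll zoom in.

```bash
python3 - <<'E'
from h import *
f=cv2.imread('pics/top0.png')
a=cv2.resize(f[180:295,465:535],None,fx=5,fy=5,interpolation=cv2.INTER_CUBIC)
b=cv2.resize(f[265:305,350:394],None,fx=9,fy=9,interpolation=cv2.INTER_CUBIC)
o=np.zeros((575,750,3),np.uint8); o[:,:350]=a; o[:360,352:352+396]=b
cv2.imwrite('pics/crop1.png',o)
c=cap('top'); P=cloud(c)
def show(m,n): 
    Q=P[m]; print(n,len(Q),np.round(np.nanmean(Q,0),1),np.round(np.nanmin(Q,0)),np.round(np.nanmax(Q,0)))
v,u=np.mgrid[0:480,0:640]
box=(u>465)&(u<535)&(v>170)&(v<295)
show(box&(P[...,2]>78)&(P[...,2]<92),'plate')
m=box&(P[...,2]>78)&(P[...,2]<92)
r=cv2.minAreaRect(P[m][:,:2].astype(np.float32)); print(r, cv2.boxPoints(r))
show(box&(P[...,2]>100)&(P[...,2]<124),'driven rim etc')
for lo,hi in((124,138),(138,152)):
    for uu in np.argwhere(box&(P[...,2]>lo)&(P[...,2]<hi))[:40]: print(uu[::-1],np.round(P[tuple(uu)]),end=';')
    print()
box=(u>350)&(u<394)&(v>265)&(v<305)
show(box&(P[...,2]>30),'hub'); show(box&(P[...,2]>10),'pulley')
E
```

```text
plate 2691 [ 573.9 -393.8   85.1] [ 474. -447.   78.] [ 717. -345.   92.]
((595.1980590820312, -397.10003662109375), (239.8321075439453, 91.81214141845703), 3.046379804611206) [[ 473.01184 -357.6317 ]
 [ 477.8911  -449.3141 ]
 [ 717.3843  -436.56836]
 [ 712.505   -344.886  ]]
driven rim etc 722 [ 654.2 -391.1  117.2] [ 474. -432.  100.] [ 702. -356.  124.]
[500 191] [ 688. -384.  124.];[493 193] [ 683. -367.  126.];[508 193] [ 683. -403.  125.];[516 193] [ 682. -420.  128.];[502 194] [ 680. -388.  126.];[503 194] [ 680. -390.  127.];[504 194] [ 679. -392.  129.];[505 194] [ 679. -394.  131.];[506 194] [ 680. -397.  129.];[507 194] [ 679. -398.  132.];[501 195] [ 677. -385.  129.];[502 195] [ 677. -387.  130.];[503 195] [ 676. -388.  133.];[504 195] [ 677. -392.  128.];[505 195] [ 678. -395.  127.];[506 195] [ 676. -396.  132.];[507 195] [ 676. -398.  132.];[508 195] [ 677. -401.  129.];[509 195] [ 676. -402.  132.];[499 196] [ 676. -381.  125.];[500 196] [ 674. -382.  131.];[501 196] [ 675. -385.  127.];[502 196] [ 675. -388.  126.];[503 196] [ 675. -389.  130.];[504 196] [ 674. -391
[... 1093 characters left out ...]
2 244] [ 557. -399.  147.];[513 244] [ 557. -400.  149.];[514 244] [ 557. -403.  149.];[508 245] [ 555. -390.  145.];[509 245] [ 556. -394.  142.];[510 245] [ 554. -393.  151.];[511 245] [ 555. -396.  148.];[512 245] [ 555. -398.  147.];[513 245] [ 555. -401.  148.];[514 245] [ 555. -402.  150.];[508 246] [ 554. -392.  140.];[509 246] [ 553. -392.  146.];[510 246] [ 553. -394.  148.];[511 246] [ 552. -396.  149.];[512 246] [ 552. -398.  149.];[513 246] [ 553. -401.  147.];[509 247] [ 550. -392.  147.];[510 247] [ 551. -395.  144.];[511 247] [ 550. -395.  151.];
hub 119 [471.6 -87.3  44.3] [ 449. -103.   31.] [489. -71.  52.]
pulley 279 [472.9 -86.5  29.6] [ 426. -134.   11.] [502. -63.  52.]
```

View pics/crop1.png

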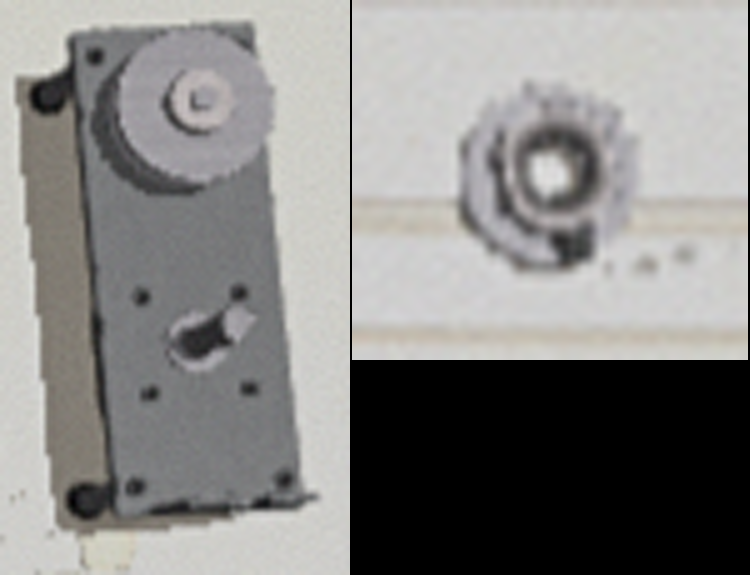

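The crop shows the shaft end at about (240,320) in crop pixels, and the lip at the bottom. The loose pulley's hub is at about (555,165), with its screw head at about (572,245), so the screw points towards world −x. Next I'll compute poses and zoom on the shaft from both cameras.

```bash
python3 - <<'E'
from h import *
t=cap('top'); s=cap('scene'); P=cloud(t)
v,u=np.mgrid[0:480,0:640]
m=(u>495)&(u<525)&(v>230)&(v<255)&(P[...,2]>141)
print('shaft end pts',np.median(P[m],0),np.mean(P[m],0),m.sum(), 'px',u[m].mean(),v[m].mean())
m2=(abs(u-501)<30)&(abs(v-200)<30)&(P[...,2]>110)&(P[...,2]<122)
print('driven rim',cv2.minEnclosingCircle(P[m2][:,:2].astype(np.float32)))
m3=(abs(u-372)<15)&(abs(v-284)<12)&(P[...,2]>38)
print('hub top',cv2.minEnclosingCircle(P[m3][:,:2].astype(np.float32)),cv2.fitEllipse(np.argwhere(m3)[:,::-1].astype(np.float32)))
c=onplane(t,[[372.2,283.8]],46)[0]; w=onplane(t,[[374.4,292.3]],33)[0]
print('hub c',c,'screw',w,'dir deg',np.degrees(np.arctan2(*(w-c)[1::-1])))
S=np.array([556.5,-398.5,147]); pt=proj(t,S)[0]; ps=proj(s,S)[0]; print(pt,ps,proj(s,[[471,-87,46]]))
def z(f,p,r=14,k=14):
    x,y=np.round(p).astype(int); a=cv2.resize(f[y-r:y+r,x-r:x+r],None,fx=k,fy=k,interpolation=cv2.INTER_NEAREST)
    q=(((p-[x-r,y-r])+.5)*k).astype(int); cv2.circle(a,tuple(q),3,(0,0,255),1); return a
cv2.imwrite('pics/crop2.png',np.hstack([z(t['frame'],pt),z(s['frame'],ps)]))
E
```

```text
shaft end pts [ 557.63328186 -397.29278082  146.83880392] [ 557.44228104 -397.62008568  146.93576342] 36 px 511.5 243.97222222222223
driven rim ((666.5859375, -393.61956787109375), 37.786529541015625)
hub top ((473.7568359375, -86.8299789428711), 17.10477638244629) ((372.3402099609375, 283.0368957519531), (11.252849578857422, 11.701919555664062), 142.57920837402344)
hub c [471.52410976 -86.2615008   46.        ] screw [451.25983825 -92.61415793  33.        ] dir deg -162.5942861839062
[511.91622753 244.37637644] [412.31666316 173.75935724] [[361.63494254 256.11426952]]
```

View pics/crop2.png

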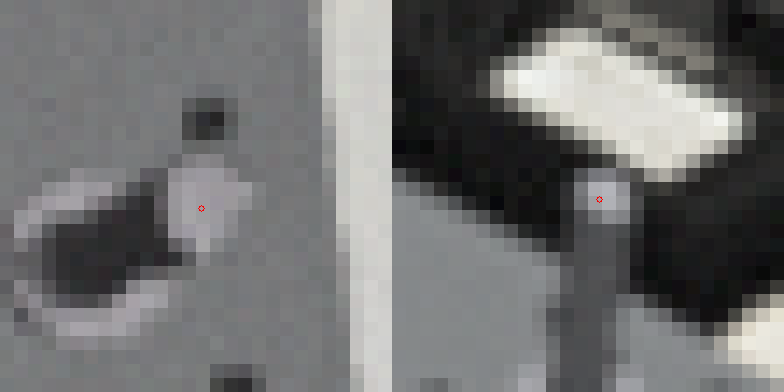

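Feeling it is more reliable than these few pixels. I'll move above the shaft, then go down and close.

```bash
R='{"linear":[429,110.5,0],"twist":0}'; python3 -m pendant '[{"linear":[60,15,0],"twist":0},{"linear":[120,30,0],"twist":0},{"linear":[180,46,0],"twist":0},{"linear":[240,62,0],"twist":0},{"linear":[300,77,0],"twist":0},{"linear":[360,93,0],"twist":0},{"linear":[410,105,0],"twist":0},{"linear":[429,110.5,0],"twist":0},{"linear":[429,110.5,0],"twist":0},{"linear":[429,110.5,0],"twist":0},{"linear":[429,110.5,0],"twist":0},{"linear":[429,110.5,0],"twist":0}]' 0; python3 - <<'E'
from h import *
print(bot.get_obs()); c=cap('top'); R=cv2.resize(c['frame'][160:320,400:600],None,fx=4,fy=4); cv2.imwrite('pics/v5.png',R)
E
```

```text
time: 1.75
tool_pos: [556.0, -399.4, 227.2]
tcp_rot: [-3.141, -0.0, -1.326]
contact_force: [0.2, 0.6, 0.9]
grip_width: 91.8
{'time': 1.75, 'joint_positions': array([-7.34704763e-01,  6.49918243e-01,  1.01151177e+00, -9.79424341e-05,
        1.47970766e+00,  5.91619477e-01]), 'dq': array([ 0.00369227,  0.00208494, -0.00345615,  0.00058794,  0.00146904,
       -0.00113747]), 'tau': array([ 3.77008296e-02, -5.97871006e+01, -2.61516577e+01,  8.74657882e-02,
       -1.65639329e-02, -2.84974099e-03]), 'tool_pos': array([ 555.99032666, -399.37701618,  227.15509041]), 'tcp_rot': array([-3.14141987e+00, -4.32054209e-04, -1.32631539e+00]), 'contact_force': array([0.2008865 , 0.5911575 , 0.94415454]), 'moment': array([0.00817897, 0.00276914, 0.02829719]), 'grip_width': 91.79254878784708}
```

```bash
python3 -m pendant '[{"linear":[1,0.7,-50],"twist":0},{"linear":[1,0.7,-100],"twist":0},{"linear":[1,0.7,-112],"twist":0},{"linear":[1,0.7,-112],"twist":0}]' 180; python3 -m pendant '[{"linear":[0,0,0],"twist":0},{"linear":[0,0,0],"twist":0},{"linear":[0,0,0],"twist":0},{"linear":[0,0,0],"twist":0}]' 255
```

```text
time: 2.3
tool_pos: [557.8, -398.4, 115.2]
tcp_rot: [-3.142, -0.0, -1.325]
contact_force: [0.4, 0.2, 0.1]
grip_width: 56.3
time: 2.8
tool_pos: [558.0, -398.3, 115.2]
tcp_rot: [-3.141, -0.001, -1.325]
contact_force: [1.4, -9.5, 0.6]
grip_width: 16.3
```

```bash
python3 -m pendant '[{"linear":[0,0,0],"twist":0},{"linear":[0,0,0],"twist":10},{"linear":[0,0,0],"twist":20},{"linear":[0,0,0],"twist":30},{"linear":[0,0,0],"twist":40},{"linear":[0,0,0],"twist":50},{"linear":[0,0,0],"twist":60},{"linear":[0,0,0],"twist":60}]' 190; python3 -m pendant '[{"linear":[0,0,0],"twist":0},{"linear":[0,0,0],"twist":0},{"linear":[0,0,0],"twist":0}]' 255;  python3 -m pendant '[{"linear":[0,0,0],"twist":0},{"linear":[0,0,0],"twist":10},{"linear":[0,0,0],"twist":20},{"linear":[0,0,0],"twist":30},{"linear":[0,0,0],"twist":30}]' 190; python3 -m pendant '[{"linear":[0,0,0],"twist":0},{"linear":[0,0,0],"twist":0},{"linear":[0,0,0],"twist":0}]' 255
```

```text
time: 3.8
tool_pos: [557.7, -397.9, 114.6]
tcp_rot: [-3.141, 0.0, -0.279]
contact_force: [0.4, 0.3, -0.6]
grip_width: 23.2
time: 4.18
tool_pos: [556.3, -397.5, 114.6]
tcp_rot: [-3.141, 0.004, -0.281]
contact_force: [-4.9, 2.5, 1.6]
grip_width: 15.2
time: 4.8
tool_pos: [558.0, -398.1, 114.8]
tcp_rot: [3.141, -0.0, 0.243]
contact_force: [-0.0, -0.2, 0.4]
grip_width: 23.4
time: 5.18
tool_pos: [555.9, -398.6, 114.7]
tcp_rot: [-3.141, 0.003, 0.242]
contact_force: [-7.2, -1.1, 2.0]
grip_width: 14.0
```

```bash
python3 -m pendant '[{"linear":[0,0,0],"twist":0},{"linear":[0,0,-20],"twist":0},{"linear":[0,0,-20],"twist":0}]' 190; python3 -m pendant '[{"linear":[0,0,0],"twist":0},{"linear":[0,0,0],"twist":0},{"linear":[0,0,0],"twist":0}]' 255;  python3 -m pendant '[{"linear":[0,0,0],"twist":0},{"linear":[0,0,20],"twist":0},{"linear":[0,0,20],"twist":10},{"linear":[0,0,20],"twist":15},{"linear":[0,0,20],"twist":15}]' 190; python3 -m pendant '[{"linear":[0,0,0],"twist":0},{"linear":[0,0,0],"twist":0},{"linear":[0,0,0],"twist":0}]' 255
python3 - <<'E'
from h import *
print(bot.get_obs()['moment'])
c=cap('top'); s=cap('scene');a=cv2.resize(c['frame'][200:290,460:560],None,fx=4,fy=4); b=cv2.resize(s['frame'][120:210,360:460],None,fx=4,fy=4); cv2.imwrite('pics/v5.png',np.hstack([a,b]))
E
```

```text
time: 5.55
tool_pos: [557.2, -397.3, 93.2]
tcp_rot: [-3.139, 0.001, 0.244]
contact_force: [0.1, -0.1, 1.3]
grip_width: 23.2
time: 5.92
tool_pos: [555.5, -398.4, 94.5]
tcp_rot: [-3.14, 0.004, 0.245]
contact_force: [-5.9, -2.2, -2.2]
grip_width: 15.4
time: 6.55
tool_pos: [558.4, -398.2, 115.7]
tcp_rot: [3.14, -0.001, 0.507]
contact_force: [-0.2, 0.2, -0.2]
grip_width: 23.3
time: 6.92
tool_pos: [556.5, -398.9, 115.2]
tcp_rot: [-3.141, 0.002, 0.506]
contact_force: [-4.7, -2.0, 2.8]
grip_width: 13.6
[-0.32088584  0.75002878  0.03644489]
```

View pics/v5.png

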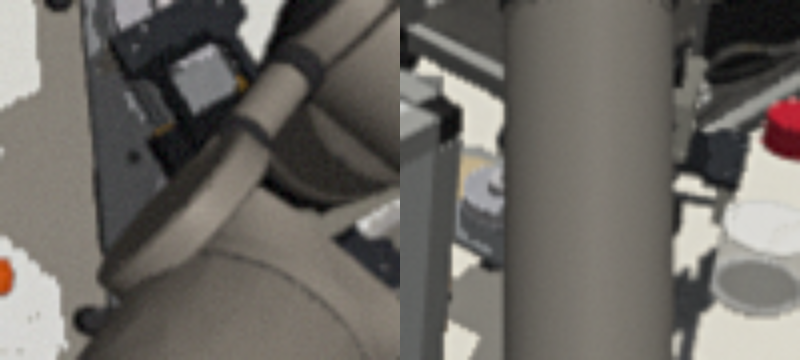

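The arm hides the rig in both views, so this picture doesn't help. I'll bracket by touch, with repeated readings.

```bash
Z='[{"linear":[0,0,0],"twist":0}]'; for i in 1 2; do python3 -m pendant '[{"linear":[0,0,0],"twist":0}]' | egrep "tool|width|force"; done;  python3 -m pendant '[{"linear":[0,0,0],"twist":0},{"linear":[0,0,0],"twist":10},{"linear":[0,0,0],"twist":20},{"linear":[0,0,0],"twist":20}]' 190; python3 -m pendant '[{"linear":[0,0,0],"twist":0},{"linear":[0,0,0],"twist":0},{"linear":[0,0,0],"twist":0}]' 255; for i in 1 2; do python3 -m pendant '[{"linear":[0,0,0],"twist":0}]' | egrep "tool|width|force"; done
```

```text
tool_pos: [556.5, -398.9, 115.2]
contact_force: [-6.0, -1.8, 2.4]
grip_width: 13.7
tool_pos: [556.5, -398.9, 115.2]
contact_force: [-5.7, -1.7, 2.0]
grip_width: 13.2
time: 7.78
tool_pos: [558.1, -397.9, 114.7]
tcp_rot: [3.141, -0.0, 0.854]
contact_force: [0.1, -0.0, -0.6]
grip_width: 23.2
time: 8.15
tool_pos: [557.3, -398.7, 114.8]
tcp_rot: [3.142, 0.001, 0.855]
contact_force: [-2.4, -2.7, 0.5]
grip_width: 11.9
tool_pos: [557.3, -398.7, 114.7]
contact_force: [-3.2, -4.2, -0.2]
grip_width: 12.0
tool_pos: [557.3, -398.7, 114.7]
contact_force: [-3.8, -4.0, 0.5]
grip_width: 11.9
```

```bash
python3 -m pendant '[{"linear":[0,0,0],"twist":0},{"linear":[0,0,0],"twist":10},{"linear":[0,0,0],"twist":20},{"linear":[0,0,0],"twist":20}]' 190; python3 -m pendant '[{"linear":[0,0,0],"twist":0},{"linear":[0,0,0],"twist":0},{"linear":[0,0,0],"twist":0}]' 255; for i in 1 2; do python3 -m pendant '[{"linear":[0,0,0],"twist":0}]' | egrep "tool|width|force"; done
```

```text
time: 8.9
tool_pos: [558.3, -397.4, 114.7]
tcp_rot: [3.141, -0.001, 1.204]
contact_force: [0.6, -0.5, -0.2]
grip_width: 23.6
time: 9.28
tool_pos: [557.6, -399.1, 114.8]
tcp_rot: [3.141, 0.001, 1.204]
contact_force: [-1.4, -4.8, -0.9]
grip_width: 13.3
tool_pos: [557.6, -399.1, 114.8]
contact_force: [-0.8, -5.8, -0.8]
grip_width: 13.3
tool_pos: [557.6, -399.1, 114.8]
contact_force: [-1.1, -5.4, -1.5]
grip_width: 13.4
```

Width is smallest at yaw 49° (12.0, against 13.5 and 13.35 at ±20°), so the flat's normal lies along 49°/−131°. The cut corner at lower right in the first crop fits −131°, which puts the shaft at about +46°. I'll regrip square and turn −46°.

```bash
python3 -m pendant '[{"linear":[0,0,0],"twist":0},{"linear":[-1,-0.5,0],"twist":-10},{"linear":[-1,-0.5,0],"twist":-20},{"linear":[-1,-0.5,0],"twist":-20}]' 190; python3 -m pendant '[{"linear":[0,0,0],"twist":0},{"linear":[0,0,0],"twist":0},{"linear":[0,0,0],"twist":0}]' 255; python3 -m pendant '[{"linear":[0,0,0],"twist":-8},{"linear":[0,0,0],"twist":-16},{"linear":[0,0,0],"twist":-24},{"linear":[0,0,0],"twist":-32},{"linear":[0,0,0],"twist":-40},{"linear":[0,0,0],"twist":-46},{"linear":[0,0,0],"twist":-46},{"linear":[0,0,0],"twist":-46},{"linear":[0,0,0],"twist":-46}]'
```

```text
time: 10.02
tool_pos: [557.0, -397.9, 114.7]
tcp_rot: [-3.141, -0.001, 0.858]
contact_force: [0.0, 0.0, 0.2]
grip_width: 23.5
time: 10.4
tool_pos: [556.8, -398.4, 114.7]
tcp_rot: [-3.141, -0.0, 0.858]
contact_force: [-0.4, 0.1, 0.3]
grip_width: 11.9
time: 11.52
tool_pos: [557.3, -399.5, 114.8]
tcp_rot: [3.14, -0.001, 0.056]
contact_force: [2.3, -4.1, -3.4]
grip_width: 12.0
```

```bash
python3 -m pendant '[{"linear":[0,0,0],"twist":0},{"linear":[0,0,5],"twist":0},{"linear":[0,0,60],"twist":0},{"linear":[0,0,115],"twist":0},{"linear":[-50,10,115],"twist":-10},{"linear":[-100,30,115],"twist":-20},{"linear":[-110,80,115],"twist":-30},{"linear":[-110,130,115],"twist":-40},{"linear":[-110,150,115],"twist":-50},{"linear":[-110,160,115],"twist":-60},{"linear":[-110,160,115],"twist":-70},{"linear":[-110,160,115],"twist":-78},{"linear":[-110,160,115],"twist":-78}]' 120; python3 - <<'E'
from h import *
c=cap('top'); s=cap('scene')
a=cv2.resize(c['frame'][230:260,495:530],None,fx=11,fy=11,interpolation=cv2.INTER_NEAREST); b=cv2.resize(c['frame'][268:304,352:394],None,fx=9,fy=9,interpolation=cv2.INTER_NEAREST); e=cv2.resize(s['frame'][235:280,335:385],None,fx=7,fy=7)
o=np.zeros((420,800,3),np.uint8); o[:330,:385]=a; o[:324,400:778]=b
cv2.imwrite('pics/v6.png',o); cv2.imwrite('pics/top6.png',c['frame']);cv2.imwrite('pics/sc6.png',s['frame'])
E
```

```text
time: 13.15
tool_pos: [446.7, -238.3, 230.2]
tcp_rot: [-3.141, -0.0, -1.305]
contact_force: [0.1, -0.2, 0.6]
grip_width: 48.6
```

View pics/v6.png

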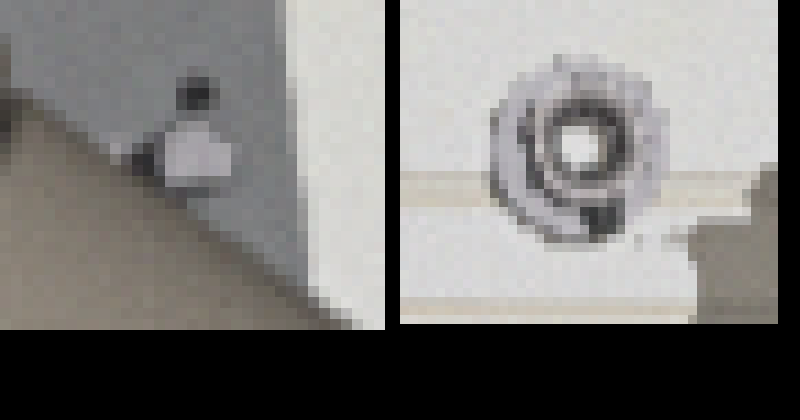

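The left view shows the shaft end as a D with its straight edge at the bottom (−x, towards the notch), so the turn was correct. The axis is near pixel (512.5,244.3). On the right, the bore's top edge is near (372.5,283.6) and the screw head near (374.4,291.7).

```bash
python3 - <<'E'
from h import *
t=cap('top')
print('shaft',onplane(t,[[512.5,244.3]],147))
P=cloud(t); v,u=np.mgrid[0:480,0:640]; b=(abs(u-372)<15)&(abs(v-284)<14)
m=b&(P[...,2]>39); Q=P[m]; print(len(Q),'hub mean',Q.mean(0),cv2.minEnclosingCircle(Q[:,:2].astype(np.float32)))
m=b&(P[...,2]>10)&(P[...,2]<24); Q=P[m];print('rim',cv2.minEnclosingCircle(Q[:,:2].astype(np.float32)))
print('bore',onplane(t,[[372.8,283.6]],46))
g=cv2.cvtColor(t['frame'],cv2.COLOR_BGR2GRAY)
d=(g<75)&(v>=289)&(v<296)&(abs(u-374)<6); print('screw px',u[d].mean(),v[d].mean(),d.sum()); w=onplane(t,[[u[d].mean(),v[d].mean()]],31)[0]
for c in((472.5,-86.8),(474,-87)): print(w,np.degrees(np.arctan2(w[1]-c[1],w[0]-c[0])))
E
```

```text
shaft [[ 556.68258734 -399.8318861   147.        ]]
103 hub mean [473.63459349 -86.9944624   46.17827523] ((473.5393371582031, -86.95376586914062), 16.96517562866211)
rim ((473.9361572265625, -87.06281280517578), 24.900423049926758)
bore [[472.02955316 -87.75045055  46.        ]]
screw px 373.75 292.0 8
[452.11292094 -91.16101427  31.        ] -167.9257881402532
[452.11292094 -91.16101427  31.        ] -169.23579428653312
```

```bash
python3 -m pendant '[{"linear":[15,50,0],"twist":-2},{"linear":[26.5,100,-20],"twist":-2},{"linear":[26.5,151,-60],"twist":-2},{"linear":[26.5,151,-120],"twist":-2},{"linear":[26.5,151,-160],"twist":-2},{"linear":[26.5,151,-190],"twist":-2},{"linear":[26.5,151,-190],"twist":-2}]' 110; python3 -m pendant '[{"linear":[0,0,-18],"twist":0},{"linear":[0,0,-18],"twist":0}]'; python3 - <<'E'
from h import *
c=cap('scene'); cv2.imwrite('pics/v7.png',cv2.resize(c['frame'][200:290,310:430],None,fx=5,fy=5)); print(bot.get_obs()['tool_pos'])
E
```

```text
time: 14.18
tool_pos: [471.8, -87.0, 38.1]
tcp_rot: [3.138, 0.003, -1.341]
contact_force: [-0.2, 0.1, 0.7]
grip_width: 51.6
time: 14.42
tool_pos: [473.4, -87.6, 22.3]
tcp_rot: [3.141, -0.0, -1.342]
contact_force: [-0.8, -0.1, -0.1]
grip_width: 52.4
[473.77960634 -87.75833337  22.79999838]
```

View pics/v7.png

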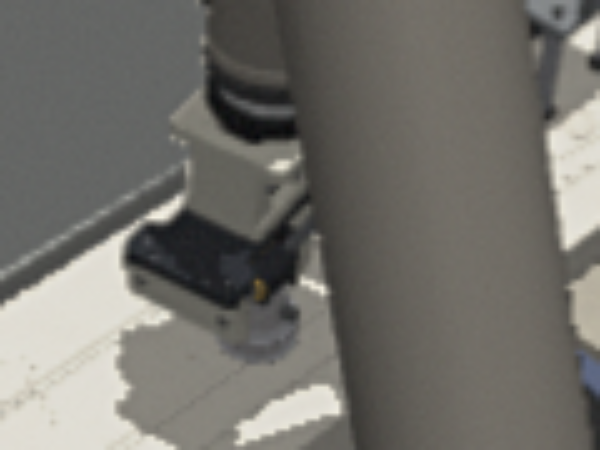

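The gripper straddles the pulley (at about (265,330) in the crop) without touching it. I'll close, then lift a little.

```bash
python3 -m pendant '[{"linear":[0,0,0],"twist":0},{"linear":[0,0,0],"twist":0},{"linear":[0,0,0],"twist":0},{"linear":[0,0,0],"twist":0}]' 255; python3 -m pendant '[{"linear":[0,0,15],"twist":0},{"linear":[0,0,60],"twist":0},{"linear":[0,0,60],"twist":0},{"linear":[0,0,60],"twist":0}]'
```

```text
time: 14.98
tool_pos: [473.6, -87.6, 22.3]
tcp_rot: [-3.141, -0.0, -1.342]
contact_force: [-1.9, 1.1, 6.6]
grip_width: 30.1
time: 15.48
tool_pos: [472.9, -87.4, 81.8]
tcp_rot: [3.141, -0.0, -1.342]
contact_force: [0.5, -0.7, -2.4]
grip_width: 29.9
```

The pulley is gripped across its wrench flats (29.9). I'll carry it over the shaft, going round the sampler, with a −10° turn.

```bash
python3 -m pendant '[{"linear":[-10,0,50],"twist":0},{"linear":[-25,-30,100],"twist":0},{"linear":[-25,-75,125],"twist":-2},{"linear":[-25,-120,125],"twist":-4},{"linear":[-25,-165,125],"twist":-6},{"linear":[-20,-210,125],"twist":-8},{"linear":[0,-255,125],"twist":-10},{"linear":[35,-290,125],"twist":-10},{"linear":[70,-311,125],"twist":-10},{"linear":[82.4,-311.9,125],"twist":-10},{"linear":[82.4,-311.9,110],"twist":-10},{"linear":[82.4,-311.9,110],"twist":-10},{"linear":[82.4,-311.9,110],"twist":-10},{"linear":[82.4,-311.9,110],"twist":-10},{"linear":[82.4,-311.9,110],"twist":-10}]'; python3 - <<'E'
from h import *
t=cap('top');s=cap('scene')
p=proj(t,[555.7,-399.4,160])[0].astype(int); q=proj(s,[555.7,-399.4,150])[0].astype(int)
a=cv2.resize(t['frame'][p[1]-35:p[1]+35,p[0]-40:p[0]+40],None,fx=5,fy=5);b=cv2.resize(s['frame'][q[1]-35:q[1]+35,q[0]-40:q[0]+40],None,fx=5,fy=5)
cv2.imwrite('pics/v8.png',np.hstack([a,b])); o=bot.get_obs(); print(o['contact_force'],o['moment'])
E
```

```text
time: 17.35
tool_pos: [555.6, -399.5, 192.4]
tcp_rot: [-3.141, -0.001, -1.517]
contact_force: [1.0, -0.1, -1.1]
grip_width: 29.7
[ 0.21841917  0.48640945 -1.03646831] [0.01666163 0.02276971 0.0028779 ]
```

View pics/v8.png

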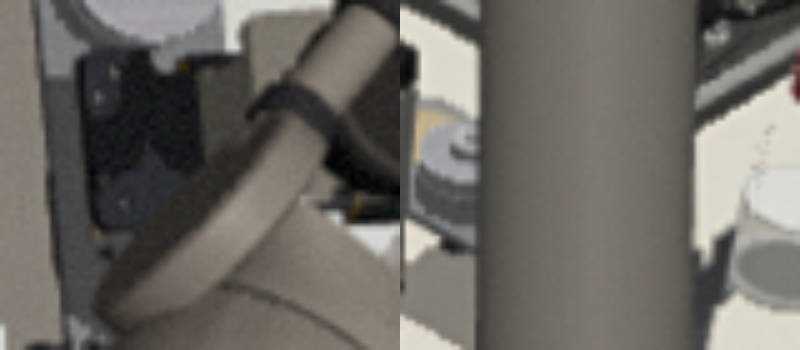

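Both views are blocked by the arm, so I'll insert by feel in small steps.

```bash
python3 -m pendant '[{"linear":[0,0,-10],"twist":0},{"linear":[0,0,-19],"twist":0},{"linear":[0,0,-22],"twist":0},{"linear":[0,0,-24],"twist":0},{"linear":[0,0,-26],"twist":0},{"linear":[0,0,-26],"twist":0}]'; python3 -m pendant '[{"linear":[0,0,-2],"twist":0},{"linear":[0,0,-4],"twist":0},{"linear":[0,0,-4],"twist":0}]'
```

```text
time: 18.2
tool_pos: [555.7, -399.4, 165.8]
tcp_rot: [-3.142, -0.0, -1.517]
contact_force: [1.0, -0.5, -1.5]
grip_width: 29.6
time: 18.58
tool_pos: [555.7, -399.4, 161.5]
tcp_rot: [3.142, 0.0, -1.517]
contact_force: [1.7, 0.2, -1.9]
grip_width: 30.0
```

```bash
python3 -m pendant '[{"linear":[0,0,-4],"twist":0},{"linear":[0,0,-8],"twist":0},{"linear":[0,0,-12],"twist":0},{"linear":[0,0,-15],"twist":0},{"linear":[0,0,-15],"twist":0}]'; python3 -m pendant '[{"linear":[0,0,-2],"twist":0},{"linear":[0,0,-4],"twist":0},{"linear":[0,0,-6],"twist":0},{"linear":[0,0,-8],"twist":0},{"linear":[0,0,-8],"twist":0}]'
```

```text
time: 19.2
tool_pos: [555.7, -399.4, 146.4]
tcp_rot: [3.141, 0.0, -1.517]
contact_force: [0.5, 1.3, -2.1]
grip_width: 30.1
time: 19.82
tool_pos: [555.7, -399.4, 138.5]
tcp_rot: [3.141, 0.0, -1.517]
contact_force: [1.7, 0.9, -2.0]
grip_width: 29.7
```

No contact force, and the screw is already below the shaft's end, so it is over the flat. Going to flush.

```bash
python3 -m pendant '[{"linear":[0,0,-3],"twist":0},{"linear":[0,0,-6],"twist":0},{"linear":[0,0,-9],"twist":0},{"linear":[0,0,-12],"twist":0},{"linear":[0,0,-14],"twist":0},{"linear":[0,0,-16],"twist":0},{"linear":[0,0,-16],"twist":0},{"linear":[0,0,-16],"twist":0},{"linear":[0,0,-16],"twist":0}]'; python3 - <<'E'
from h import *
t=cap('top');s=cap('scene'); P=cloud(t); o=bot.get_obs(); print(o['moment'],o['tool_pos'])
p=proj(t,[555.7,-399.4,147])[0].astype(int)
f=t['frame'].copy(); a=cv2.resize(f[200:300,455:545],None,fx=6,fy=6,interpolation=cv2.INTER_CUBIC); cv2.imwrite('pics/v9.png',a); print(p)
E
```

```text
time: 20.95
tool_pos: [555.7, -399.4, 122.8]
tcp_rot: [-3.142, -0.0, -1.517]
contact_force: [-0.5, -0.5, -2.7]
grip_width: 30.1
[-0.00422196 -0.07502353  0.0052837 ] [ 555.67492438 -399.42693816  122.78755876]
[512 244]
```

View pics/v9.png

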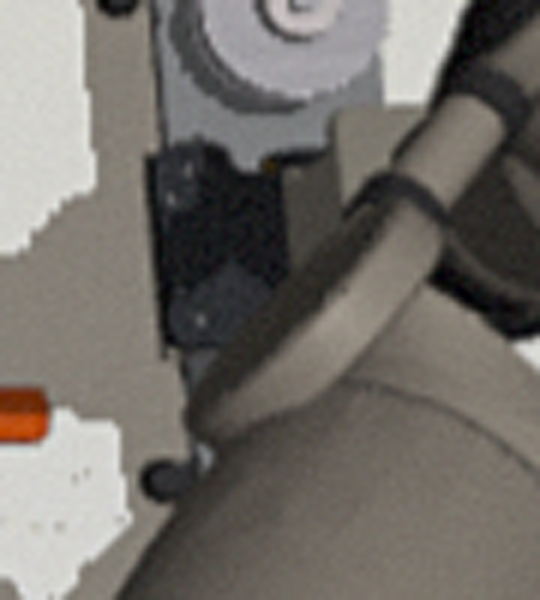

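The pulley is hidden, so I'll check that the shaft is in the bore with a small sideways nudge.

```bash
for r in '[2,0,0]' ; do python3 -m pendant '[{"linear":[2,0,0],"twist":0},{"linear":[2,0,0],"twist":0}]'|egrep "tool|force"; python3 -m pendant '[{"linear":[-4,0,0],"twist":0},{"linear":[-4,0,0],"twist":0}]'|egrep "tool|force";  python3 -m pendant '[{"linear":[2,2,0],"twist":0},{"linear":[2,2,0],"twist":0}]'|egrep "tool|force"; python3 -m pendant '[{"linear":[0,-4,0],"twist":0},{"linear":[0,-4,0],"twist":0}]'|egrep "tool|force"; python3 -m pendant '[{"linear":[0,2,0],"twist":0},{"linear":[0,2,0],"twist":0},{"linear":[0,2,0],"twist":0}]'; done
```

```text
tool_pos: [557.7, -399.5, 122.8]
contact_force: [0.4, -0.9, -1.6]
tool_pos: [555.5, -399.4, 122.8]
contact_force: [8.3, -1.5, -4.1]
tool_pos: [556.2, -398.5, 123.1]
contact_force: [3.7, -3.5, -3.5]
tool_pos: [555.9, -400.4, 122.8]
contact_force: [2.8, 4.6, -0.1]
time: 22.42
tool_pos: [555.6, -399.5, 122.8]
tcp_rot: [-3.142, -0.0, -1.517]
contact_force: [1.0, 0.0, -1.8]
grip_width: 29.7
```

In y the bore stops at ±0.95 mm about −399.45. In x it is free from 555.5 to about 557.5. So the shaft is in the bore, and I'll centre +0.8 mm in x and hand in.

```bash
python3 -m pendant '[{"linear":[0.8,0,0],"twist":0},{"linear":[0.8,0,0],"twist":0},{"linear":[0.8,0,0],"twist":0},{"linear":[0.8,0,0],"twist":0}]'; python3 -c "
from plant import bot
print(bot.close_job())"
```

```text
time: 22.92
tool_pos: [556.4, -399.5, 122.7]
tcp_rot: [3.141, -0.0, -1.517]
contact_force: [0.4, -0.5, -1.6]
grip_width: 29.7
the job is handed in; nothing more can be done
None
```

I handed the job in at 22.9 s with the pulley held on the shaft. No verdict was reported. The arm hid the shaft and pulley in both cameras from the carry onwards, so the final pose was checked only by touch.

- **Shaft:** I found the flat by pinching at several angles: 12.0 mm across at yaw 49°, about 13.4 mm at 20° either side. I then turned the shaft −46° while pinching it. A top picture afterwards showed the flat facing the key notch.
- **Pulley:** I gripped it across its wrench flats (29.7–30.1 mm) and carried it round the sampler. It went down onto the shaft with no noticeable contact force, and the screw passed the shaft's end freely.
- **Last checks:** A sideways nudge was stopped about 0.95 mm either side in y, so the shaft is in the bore. After a final 0.8 mm shift in x to centre it, the tool was at rest and upright. By the tool height the pulley's underside is at about 101 mm, which is flush, and the wrist carried about 1.6 N, roughly the pulley's weight.
- **Disagreements:**
    - The pinches put the shaft about 1 mm lower in x than the cameras did. The nudge agreed with the cameras, so I used that.
    - Finger widths read roughly 0.5 mm low.
    - The final shaft angle was not measured again after the pulley went on.

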